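# Raise the herb garden's lamp to its service stop and hold it there

## Robot

A 6-joint arm with a two-finger parallel gripper is mounted at the origin on a cart in front of the work surface, level with it; the furniture and walls round the work are solid. World frame = base frame: x ahead of the robot, y to its left, z up, the work surface at z = 0. Lengths are in m, angles in degrees, forces in N, time in s.
With the tool pointing down it reaches from about 0.4 to 0.825 m from the base axis. Payload 7 kg.
Tool frame: the origin (TCP) lies on the centre line of the jaws, within the pads' length; the fingertips stand 19 mm ahead of it and the grasp point (between the pads) is the TCP; z points along the fingers, y is the line along which they close (so a half turn about z gives the same grasp; the last joint's range is limited). The gripper opens to 88 mm and grips with 3 to 60 N. Pads are 19 mm wide; open, the fingers measure 130 mm over their backs; the gripper's body (78 mm by 193 mm) begins 47 mm behind the grasp point.
Start: joints at [88.356, 20.546, 0.682, 0, -70.136, -16.507], TCP at [0.21, 0.641, 0.246] pointing down, gripper open.
Joint ranges: [-176.03, 176.03], [-82.01, 121.73], [-58.28, 71.71], [-173.87, 95.51], [-174.79, -0.11], [-173.66, 173.66]. Speed limits (degrees/s): [136.94, 136.94, 172.46, 180, 180, 180].

## Interface

Orientations are given as [roll, pitch, yaw] about the fixed x, y, z axes, in that order (R = Rz(yaw) Ry(pitch) Rx(roll)).
In Python, from plant import get_state, capture, close_job gives the robot as it stands.
- The arm moves only by the tool apply_moves, never from a script. Its argument "targets" is a list of rows, each a list of 7 numbers: the opening, from 0 (shut) to 1 (fully open), then the shift along the tool's x, y, z normalised to -1 to 1, where 1 is 1000 mm, then the turn, a rotation vector about the tool's x, y, z normalised to -1 to 1, where 1 is 90 degrees. In form: [[claw, tx, ty, tz, ax, ay, az], ...]. A call has 1 to 20 rows; each row shifts and turns the commanded pose from where the row before left it, along the tool's axes as they then stand; what a row does not reach is not made up. A row lasts 1/12 s, in which the tool goes at most 41.7 mm and 7.16 degrees, less where a joint would pass 70% of its speed; a pose out of reach is approached as far as the arm can. A call with a number of a shift or a turn outside -1 to 1 is refused whole. A call with a gripper value outside its range is refused whole. The fingers move at their own pace and stop on an object; "newtons" is the grip in N (left out, the last holds). Time passes only in rows, so rows that do not move let the fingers close. It gives the time, the measured TCP pose, the force, the opening and the grip force at its end, in the units of the state.
- get_state(): the state, without advancing time (a new reading comes with each control period).
- capture(name): name is "scene" or "top" or "wrist"; returns a dict with "frame" (400x640x3 uint8, red, green, blue), "range_z" (400x640 float32, m along the optical axis (not along the pixel's ray), 0 where there is no reading), "camera_matrix" (3x3 intrinsics, pixels), "k1" (the pictures are not rectified: a ray, as slopes to the right and down, at radius r is drawn at 1 + k1 r^2 times it, then the intrinsics apply), "T" (4x4, takes a point from camera to world coordinates). Camera axes: x right, y down, z forward; pixel columns grow to the right and rows downward; lengths in m; the calibration is good to about 2 mm. A picture is of the moment at which its call begins.
- close_job(): hands the job in; it is judged then, once.
The state is a dict: "time_s": time; "joints": joint angles; "qd": joint speeds; "joint_torque": joint torques, N m; "tcp_pos": TCP position; "eef_rot": TCP orientation; "contact_force": force on the tool from outside, world axes, zero at the start; "moment": the same for the moment, N m; "gripper_width": finger opening in m; "gripper_force": force on a finger pad.
Only numpy, scipy, OpenCV 4.12 (cv2) and the standard library are available. Lean on these libraries where they do the work, as an engineer would, in place of code of your own. Each camera call takes 0.05 s, during which the arm holds its last target. There are 200 camera calls.

## Task

Draw the herb garden's pull-out board (knob at its front) all the way out from under the wall cupboards, with the lamp still down. Then take the grip on top of the lamp, squeeze in the release button on its side and pull the telescopic post up past the first stop to the second, as far as it goes. Nothing catches it there and I want to change the seed pods, so finish while still holding the lamp up there by its grip, with the board left out and the other things on the worktop left where they are.

Things in the scene. Friction and masses are not known exactly. Their poses are not given: they have to be found in the camera images.
- pullout_knob (a point): centre of the head (28 mm diameter, 28 mm tall, top 79 mm above the worktop) of the round upright steel knob on a thinner stem at the front middle of the light wooden pull-out board (172 x 270 mm, top 26 mm above the worktop). Axes are the board's: x away from the robot along the runners (pull towards -x), z up; the unit may stand turned by up to 0.1 rad
- pullout (a joint): how far the board is drawn out along its runners, m: 0 pushed in, 0.105 fully out against its front stop. It slides with about 5 N friction and stays where it is left
- planter_front (a point): middle of the front top edge of the white planter that rides on the board, 39 mm behind the knob's centre, 105 mm above the worktop; the planter is 112 x 264 mm, with low clear seed domes on top up to 131 mm above the worktop
- lamp_grip: black hand grip on the middle of the lamp bar, 95 mm behind the knob; origin at its centre, 212 mm above the worktop with the lamp down; axes like the board's. Block 26 (x) x 30 (y) x 46 (z) mm; its grey release button (17 wide, 27 tall, at the same height) is on the -y side, the robot's right: 38.5 mm over block and button along y, 31.5 mm when pressed home
- lamp_bar (a point): centre of the aluminium lamp bar below the grip, 39 mm below the grip's centre: 50 (x) x 250 (y) x 14 (z) mm. With the board pushed in it is under the wall cupboards (front at about x = 0.57, underside 0.47 above the worktop); with the board out nothing is above it
- lamp (a joint): how far the telescopic post is drawn up, m: 0 down, 0.06 first stop (caught there only if the button is out), 0.11 second stop, the end of travel. Locked at 0 until the button is pressed; with it held in, the post runs freely past the first stop. No catch at the second stop: let go, the lamp (about 0.35 kg) sinks back to the first
- release (a joint): how far the release button is pressed into the grip, m: 0 out, 0.007 fully in; the catch is free above about 0.0055. Spring about 2 N at rest, 6 N fully in; it springs back when let go
- bottle_2: bystander: brown dropper bottle, 34 mm diameter, 102 mm tall, origin under its base; stands on the left of the board
- peeler_1: bystander: vegetable peeler with a dark handle, 170 x 25 x 18 mm, lying on the left; origin under its middle
- tin_2: bystander: low tin, 75 mm diameter, 58 mm tall, origin under its base; left or right of the herb garden
- spice_jar_2: bystander: spice jar, 41 mm diameter, 105 mm tall, origin under its base; right or left of the herb garden
- teaspoon_1: bystander: metal teaspoon, 130 mm long, 11 mm thick, lying near the front edge of the worktop on the left; origin under its middle
- can_1: bystander: full drinks can, 66 mm diameter, 114 mm tall, standing on the far right; origin under its base

How it is judged:
By the outcome, as a careful person would: the job done as asked, in the order asked, and still so for the second after the job is handed in, while the arm keeps its last pose, push and grip.
It also fails if it takes over 45 s, if anything falls off the work surface, if the arm or the gripper's body presses on something with over 40 N, if the wrist force passes 120 N, or if a joint passes its speed limit or range.

## Working session

There is one attempt and no reset: what is moved stays moved. The work goes in short steps, Python scripts to look and compute and a tool call to move; the robot and the scene stay as the last step left them, time stands still between calls to the robot, and variables do not carry over. Pictures are saved under pics/ and viewed, at most 10 in all, crops included, and the job is handed in when it is done.

Besides the shell and the picture viewer there is one more tool, called after "Request:" as a command line: name --pt "numbers of a row" for each row, then --argument value for the rest. apply_moves: Moves the arm, as the interface text tells. Scaled input: -1 to 1 covers 1000 mm each way for a shift and 90 degrees each way for a turn. Its arguments: {"type":"object","properties":{"targets":{"type":"array","items":{"type":"array","items":{"type":"number"}}},"newtons":{"type":"number"}},"required":["targets"]}

```bash
mkdir -p pics
cat > h.py <<'E'
import numpy as np, cv2
from plant import get_state, capture
def cloud(c):
    K=np.array(c["camera_matrix"]);h,w=c["range_z"].shape
    u,v=np.meshgrid(np.arange(w),np.arange(h))
    d=np.array([c["k1"],0,0,0,0],float)
    n=cv2.undistortPoints(np.stack([u,v],-1).reshape(-1,1,2).astype(float),K,d).reshape(h,w,2)
    z=c["range_z"].astype(float)
    P=np.dstack([n[...,0]*z,n[...,1]*z,z]);T=np.array(c["T"])
    W=P@T[:3,:3].T+T[:3,3]; W[z<=0]=np.nan
    return W
E
python3 - <<'E'
from h import *
s=get_state();print(s["tcp_pos"],s["eef_rot"],s["gripper_width"],s["time_s"])
for n in("scene","top"):
    c=capture(n);cv2.imwrite(f"pics/{n}0.png",c["frame"][...,::-1]);np.savez(n+"0.npz",W=cloud(c),f=c["frame"])
    print(n,np.array(c["T"]).round(3).tolist(),c["k1"])
E
```

```text
[0.210188   0.64093124 0.2446323 ] [ 1.79903425e+02 -9.77693479e-03 -1.81596074e+01] 0.08763703293042245 0.0
scene [[-0.432, -0.395, 0.811, -1.035], [-0.902, 0.206, -0.38, 0.687], [-0.017, -0.895, -0.445, 0.99], [0.0, 0.0, 0.0, 1.0]] -0.09957532070653191
top [[-0.02, -0.927, 0.375, 0.01], [-1.0, 0.016, -0.013, -0.013], [0.006, -0.375, -0.927, 1.372], [0.0, 0.0, 0.0, 1.0]] 0.032988477800443484
```

View pics/scene0.png

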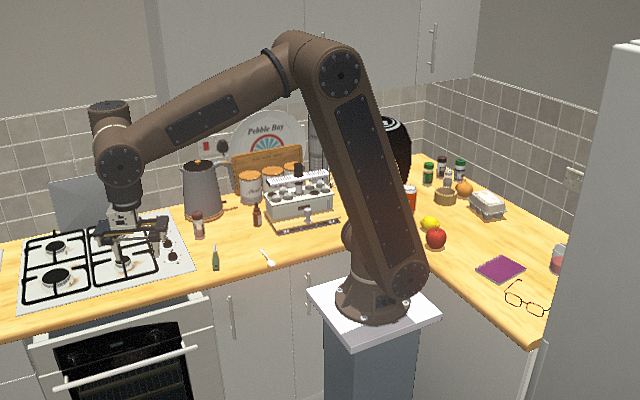

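View pics/top0.png

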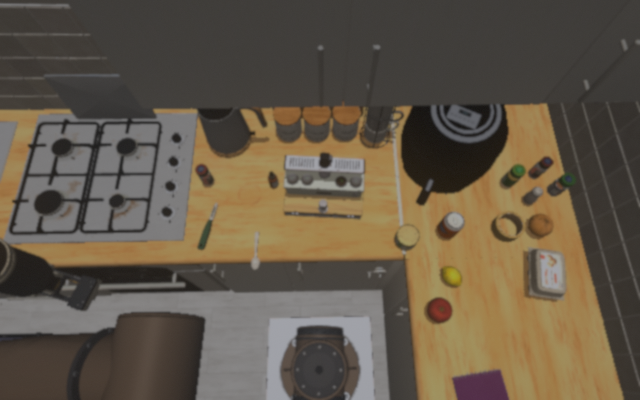

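The scene view shows the herb garden with its knob near (307,212) and black grip near (298,170). In the top view the knob is at (322,206) and the grip at (325,160). The bottle is at (273,180).

Run:
```python
from h import *
for n,box in(("top",(270,145,380,225)),("scene",(250,150,350,240))):
    d=np.load(n+"0.npz");W=d["W"];x0,y0,x1,y1=box
    w=W[y0:y1,x0:x1].reshape(-1,3);f=d["f"][y0:y1,x0:x1].reshape(-1,3).astype(int)
    ok=~np.isnan(w[:,0]);w=w[ok];f=f[ok]
    def st(t,m):
        if m.sum(): print(n,t,m.sum(),w[m].mean(0).round(4),w[m].min(0).round(3),w[m].max(0).round(3))
    inb=(w[:,0]>.35)&(w[:,0]<.8)&(abs(w[:,1])<.2)
    st("knob",inb&(w[:,2]>.055)&(w[:,2]<.09)&(w[:,0]<.505))
    st("knobtop",inb&(w[:,2]>.073)&(w[:,2]<.09)&(w[:,0]<.505))
    st("grip",inb&(w[:,2]>.192)&(w[:,2]<.25)&(f.sum(1)<200))
    st("griptop",inb&(w[:,2]>.226)&(w[:,2]<.25))
    m=inb&(w[:,2]>.172)&(w[:,2]<.19);st("bar",m)
    if m.sum()>20: print(cv2.minAreaRect(w[m][:,:2].astype(np.float32)))
    m=inb&(w[:,2]>.018)&(w[:,2]<.034)&(w[:,0]<.56);st("board",m)
    if m.sum()>20: print(cv2.minAreaRect(w[m][:,:2].astype(np.float32)),cv2.fitLine(w[m][:,:2].astype(np.float32),2,0,.01,.01).ravel())
d=np.load("top0.npz")
for r in (185,195,200,204,208,212,216): print(r,[tuple(d["W"][r,c].round(3)) for c in (295,322,350)])
cv2.imwrite("pics/crop.png",np.hstack([cv2.resize(np.load(n+"0.npz")["f"][y:y+90,x:x+110,::-1],None,fx=3.6,fy=3.6,interpolation=2) for n,x,y in(("top",268,140),("scene",240,155))]))
```

```text
top knob 54 [ 0.4953 -0.0163  0.0754] [ 0.487 -0.03   0.055] [ 0.505 -0.003  0.088]
top knobtop 38 [ 0.4968 -0.0164  0.0797] [ 0.489 -0.03   0.074] [ 0.505 -0.003  0.088]
top grip 109 [ 0.589  -0.0236  0.2248] [ 0.581 -0.04   0.192] [ 0.607 -0.009  0.243]
top griptop 90 [ 0.5937 -0.0264  0.2341] [ 0.581 -0.046  0.227] [ 0.607 -0.009  0.243]
top bar 1062 [ 0.5928 -0.0229  0.181 ] [ 0.562 -0.149  0.172] [0.627 0.105 0.19 ]
((0.5958589911460876, -0.02226690948009491), (0.253007173538208, 0.05216997489333153), 86.23674011230469)
top board 1336 [ 0.5155 -0.0183  0.0273] [ 0.472 -0.153  0.018] [0.559 0.117 0.034]
((0.5155757665634155, -0.01737937331199646), (0.26988938450813293, 0.08453093469142914), 89.40835571289062) [ 0.06692965  0.9977577   0.51549643 -0.01827492]
scene knob 46 [ 0.494  -0.0124  0.0688] [ 0.478 -0.029  0.057] [0.505 0.002 0.085]
scene knobtop 15 [ 0.4968 -0.015   0.076 ] [ 0.478 -0.029  0.073] [ 0.505 -0.002  0.085]
scene grip 86 [ 0.5865 -0.0195  0.2151] [ 0.572 -0.038  0.194] [ 0.608 -0.004  0.234]
scene griptop 23 [ 0.5904 -0.0199  0.2305] [ 0.575 -0.035  0.226] [ 0
[... 1035 characters left out ...]
t64(0.079), np.float64(0.026)), (np.float64(0.497), np.float64(-0.013), np.float64(0.083)), (np.float64(0.517), np.float64(-0.109), np.float64(0.027))]
208 [(np.float64(0.505), np.float64(0.079), np.float64(0.028)), (np.float64(0.49), np.float64(-0.013), np.float64(0.065)), (np.float64(0.503), np.float64(-0.109), np.float64(0.024))]
212 [(np.float64(0.491), np.float64(0.079), np.float64(0.026)), (np.float64(0.489), np.float64(-0.013), np.float64(0.029)), (np.float64(0.486), np.float64(-0.108), np.float64(0.031))]
216 [(np.float64(0.486), np.float64(0.081), np.float64(0.0)), (np.float64(0.481), np.float64(-0.013), np.float64(0.008)), (np.float64(0.476), np.float64(-0.108), np.float64(0.018))]
```

View pics/crop.png

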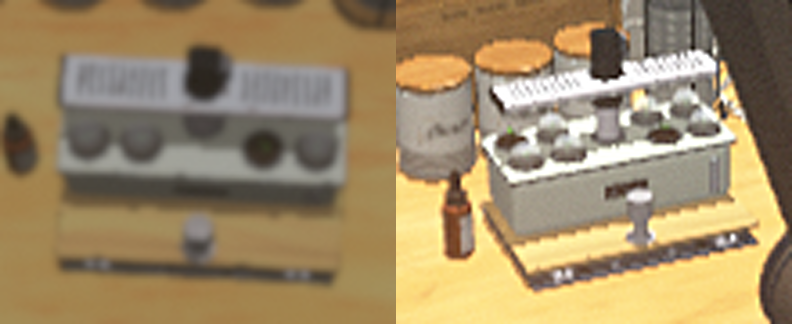

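The crop confirms an unobstructed knob, a lamp bar over the planter and the grip in the middle, with yaw about -3.7°. The knob is at about (0.499,-0.0155) and the grip at about (0.594,-0.022). I'll square the tool up and travel over to the knob.

Request:
apply_moves --pt "1 0 0 0 0 0 -0.0535" --pt "1 0 0 0 0 0 -0.0535" --pt "1 0 0 0 0 0 -0.0535" --pt "1 0.0167 0.0318 0 0 0 0" --pt "1 0.0167 0.0318 0 0 0 0" --pt "1 0.0167 0.0318 0 0 0 0" --pt "1 0.0167 0.0318 0 0 0 0" --pt "1 0.0167 0.0318 0 0 0 0" --pt "1 0.0167 0.0318 0 0 0 0" --pt "1 0.0167 0.0318 0 0 0 0" --pt "1 0.0167 0.0318 0 0 0 0" --pt "1 0.0167 0.0318 0 0 0 0" --pt "1 0.0167 0.0318 0 0 0 0" --pt "1 0.0167 0.0318 0 0 0 0" --pt "1 0.0167 0.0318 0 0 0 0" --pt "1 0.0167 0.0318 0 0 0 0" --pt "1 0.0167 0.0318 0 0 0 0" --pt "1 0.0167 0.0318 0 0 0 0" --pt "1 0.0167 0.0318 0 0 0 0" --pt "1 0.0167 0.0318 0 0 0 0" --newtons 20

```text
time_s: 1.77
tcp_pos: [0.4588, 0.0818, 0.2456]
eef_rot: [-180.0, -0.0, -3.7]
contact_force: [0.6, -0.1, 1.1]
gripper_width: 0.0876
gripper_force: 0.0
```

Request:
apply_moves --pt "1 0.0167 0.0318 0 0 0 0" --pt "1 0.0167 0.0318 0 0 0 0" --pt "1 0.01 0.0318 0 0 0 0" --pt "1 0 0 0 0 0 0" --pt "1 0 0 0 0 0 0"

```text
time_s: 2.18
tcp_pos: [0.4957, -0.0162, 0.245]
eef_rot: [180.0, 0.1, -3.9]
contact_force: [-0.5, -0.2, 0.1]
gripper_width: 0.0878
gripper_force: 0.0
```

Run:
```python
from h import *
s=get_state();print(s["tcp_pos"],s["eef_rot"],s["joints"])
c=capture("wrist");W=cloud(c);cv2.imwrite("pics/w1.png",c["frame"][...,::-1])
print(np.array(c["T"]).round(3).tolist())
w=W.reshape(-1,3);w=w[~np.isnan(w[:,0])]
def st(t,m):
    if m.sum()>5: print(t,m.sum(),w[m].mean(0).round(4),w[m].min(0).round(4),w[m].max(0).round(4),cv2.minAreaRect(w[m][:,:2].astype(np.float32)))
i=(w[:,0]>.4)&(w[:,0]<.525)&(abs(w[:,1]+.015)<.05)
st("knobtop",i&(w[:,2]>.07)&(w[:,2]<.085))
j=(w[:,0]>.5)&(w[:,0]<.7)&(abs(w[:,1]+.02)<.16)
st("bar",j&(w[:,2]>.174)&(w[:,2]<.186))
st("grip",j&(w[:,2]>.22)&(w[:,2]<.25))
```

```text
[ 0.49565017 -0.01616892  0.24496934] [ 1.79978200e+02  6.90955284e-02 -3.92351508e+00] [ 2.08774542e+01  3.55557382e+00 -2.13456490e+01 -1.01306674e-02
 -6.51706447e+01  6.52033036e+01]
[[-0.068, -0.964, -0.257, 0.564], [-0.998, 0.066, 0.017, -0.02], [0.0, 0.257, -0.966, 0.383], [0.0, 0.0, 0.0, 1.0]]
knobtop 748 [ 0.5038 -0.0154  0.0777] [ 0.4893 -0.029   0.0704] [ 0.5167 -0.0019  0.0801] ((0.5032260417938232, -0.015467986464500427), (0.026902630925178528, 0.027040068060159683), 82.75643920898438)
bar 32508 [ 0.5945 -0.0217  0.179 ] [ 0.5647 -0.1507  0.174 ] [0.6285 0.1062 0.1859] ((0.5961849093437195, -0.022227704524993896), (0.2554263472557068, 0.0477801151573658), 86.05513763427734)
grip 6085 [ 0.5689 -0.0215  0.2337] [ 0.5001 -0.0764  0.22  ] [0.6046 0.0434 0.25  ] ((0.5523137450218201, -0.0165269672870636), (0.11979500204324722, 0.10450302064418793), 89.99636840820312)
```

View pics/w1.png

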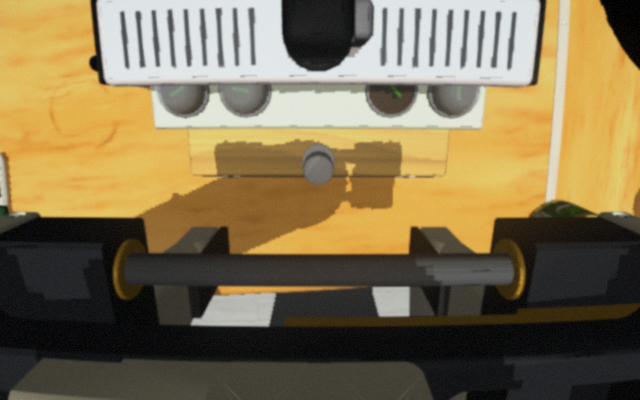

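The wrist view shows the knob at (318,163) and the lamp grip at (320,30). The knob is at (0.5035,-0.0155). I'll go down over it and close.

Request:
apply_moves --pt "1 0.0105 -0.0012 0.0 0 0 0" --pt "1 0 0 0.034 0 0 0" --pt "1 0 0 0.034 0 0 0" --pt "1 0 0 0.034 0 0 0" --pt "1 0 0 0.034 0 0 0" --pt "1 0 0 0.025 0 0 0" --pt "1 0 0 0.01 0 0 0" --pt "1 0 0 0 0 0 0" --pt "0.2 0 0 0 0 0 0" --pt "0.2 0 0 0 0 0 0" --pt "0.2 0 0 0 0 0 0" --pt "0.2 0 0 0 0 0 0" --pt "0.2 0 0 0 0 0 0" --pt "0.2 0 0 0 0 0 0" --newtons 20

```text
time_s: 3.4
tcp_pos: [0.5067, -0.0139, 0.0753]
eef_rot: [-180.0, -0.1, -3.7]
contact_force: [-0.7, 1.0, -0.7]
gripper_width: 0.0532
gripper_force: 0.0
```

Request:
apply_moves --pt "0.2 0 0 0 0 0 0" --pt "0.2 0 0 0 0 0 0" --pt "0.2 0 0 0 0 0 0" --pt "0.2 0 0 0 0 0 0" --pt "0.2 0 0 0 0 0 0" --pt "0.2 0 0 0 0 0 0"

```text
time_s: 3.9
tcp_pos: [0.5055, -0.0161, 0.0745]
eef_rot: [179.8, 0.1, -3.7]
contact_force: [0.4, -13.4, 1.7]
gripper_width: 0.0277
gripper_force: 20.0
```

Request:
apply_moves --pt "0.2 0 0.001 0 0 0 0" --pt "0.2 -0.004 0 0 0 0 0" --pt "0.2 -0.008 0 0 0 0 0" --pt "0.2 -0.01 0 0 0 0 0" --pt "0.2 -0.01 0 0 0 0 0" --pt "0.2 -0.01 0 0 0 0 0" --pt "0.2 -0.01 0 0 0 0 0" --pt "0.2 -0.01 0 0 0 0 0" --pt "0.2 -0.01 0 0 0 0 0" --pt "0.2 -0.01 0 0 0 0 0" --pt "0.2 0 0 0 0 0 0"

```text
time_s: 4.82
tcp_pos: [0.4242, -0.0105, 0.0748]
eef_rot: [180.0, -0.1, -3.7]
contact_force: [4.1, -8.9, 0.3]
gripper_width: 0.0276
gripper_force: 20.0
```

Request:
apply_moves --pt "0.2 -0.008 0 0 0 0 0" --pt "0.2 -0.006 0 0 0 0 0" --pt "0.2 -0.004 0 0 0 0 0" --pt "0.2 -0.003 0 0 0 0 0" --pt "0.2 -0.002 0 0 0 0 0" --pt "0.2 -0.002 0 0 0 0 0" --pt "0.2 0 0 0 0 0 0" --pt "0.2 0 0 0 0 0 0"

```text
time_s: 5.48
tcp_pos: [0.3995, -0.0078, 0.0745]
eef_rot: [-180.0, -0.0, -3.7]
contact_force: [-0.5, -0.2, -0.5]
gripper_width: 0.0177
gripper_force: 0.0
```

The grip slipped off, possibly at the stop. I'll open up and measure the knob.

Request:
apply_moves --pt "0.8 0 0 0 0 0 0" --pt "0.8 0 0 0 0 0 0" --pt "0.8 0 0 0 0 0 0" --pt "0.8 0 0 0 0 0 0" --pt "0.8 0 0 0 0 0 0" --pt "0.8 0 0 0 0 0 0" --pt "0.8 0 0 0 0 0 0" --pt "0.8 0 0 0 0 0 0"

```text
time_s: 6.15
tcp_pos: [0.3995, -0.008, 0.0746]
eef_rot: [180.0, 0.0, -3.7]
contact_force: [0.7, -0.0, 0.2]
gripper_width: 0.0653
gripper_force: 0.0
```

Run:
```python
from h import *
s=get_state();print(s["tcp_pos"],s["gripper_width"])
for n in("top","wrist"):
    c=capture(n);W=cloud(c);np.savez(n+"2.npz",W=W,f=c["frame"]);cv2.imwrite(f"pics/{n}2.png",c["frame"][...,::-1])
    w=W.reshape(-1,3);w=w[~np.isnan(w[:,0])]
    def st(t,m):
        if m.sum()>5: print(n,t,m.sum(),w[m].mean(0).round(4),cv2.minAreaRect(w[m][:,:2].astype(np.float32)))
    j=(w[:,0]>.42)&(w[:,0]<.7)&(abs(w[:,1]+.02)<.16)
    st("bar",j&(w[:,2]>.174)&(w[:,2]<.186)&(w[:,0]>.44))
    st("grip",j&(w[:,2]>.225)&(w[:,2]<.245)&(w[:,0]>.455)&(abs(w[:,1]+.015)<.03))
    st("knob",(w[:,2]>.07)&(w[:,2]<.083)&(w[:,0]>.37)&(w[:,0]<.43)&(abs(w[:,1]+.01)<.02))
```

```text
[ 0.39950554 -0.00799958  0.07455074] 0.065293171574187
top bar 444 [ 0.5124 -0.0719  0.181 ] ((0.515683114528656, -0.0174197256565094), (0.25378724932670593, 0.05148482695221901), 85.8563461303711)
wrist knob 2640 [ 0.4211 -0.0099  0.0779] ((0.419426828622818, -0.009835312142968178), (0.027427243068814278, 0.021140728145837784), 89.99806213378906)
```

View pics/wrist2.png

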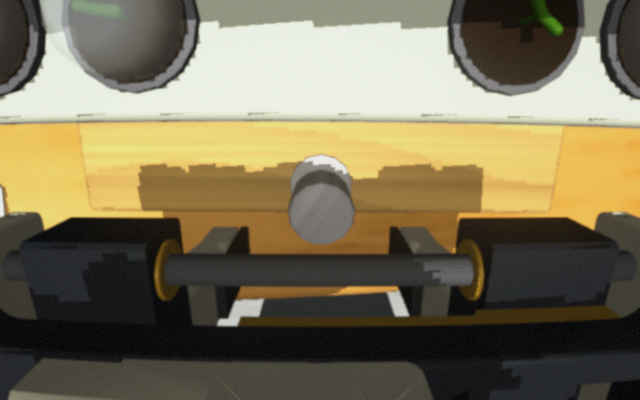

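The board came out 80 mm before the pads slipped; the knob (322,205) is at x≈0.4235. I'll regrip harder and pull slowly.

Request:
apply_moves --pt "0.8 0.014 0 0 0 0 0" --pt "0.8 0.014 0 0 0 0 0" --pt "0.8 0 0 0 0 0 0" --pt "0.1 0 0 0 0 0 0" --pt "0.1 0 0 0 0 0 0" --pt "0.1 0 0 0 0 0 0" --pt "0.1 0 0 0 0 0 0" --pt "0.1 0 0 0 0 0 0" --pt "0.1 0 0 0 0 0 0" --pt "0.1 0 0 0 0 0 0" --pt "0.1 0 0 0 0 0 0" --newtons 50

```text
time_s: 7.17
tcp_pos: [0.4272, -0.0107, 0.0746]
eef_rot: [179.9, 0.0, -3.7]
contact_force: [2.3, -6.9, 0.7]
gripper_width: 0.0269
gripper_force: 50.0
```

Request:
apply_moves --pt "0.1 -0.003 0 0 0 0 0" --pt "0.1 -0.003 0 0 0 0 0" --pt "0.1 -0.003 0 0 0 0 0" --pt "0.1 -0.003 0 0 0 0 0" --pt "0.1 -0.003 0 0 0 0 0" --pt "0.1 -0.003 0 0 0 0 0"

```text
time_s: 7.67
tcp_pos: [0.4188, -0.0097, 0.0768]
eef_rot: [179.9, -0.9, -3.4]
contact_force: [50.7, -47.1, -27.9]
gripper_width: 0.027
gripper_force: 50.0
```

High force; I'll back off and look.

Request:
apply_moves --pt "0.1 0.005 0 0 0 0 0" --pt "0.1 0.004 0 0 0 0 0" --pt "0.1 0 0 0 0 0 0"

```text
time_s: 7.92
tcp_pos: [0.421, -0.0102, 0.0767]
eef_rot: [179.9, -0.2, -3.6]
contact_force: [2.9, -13.4, 22.3]
gripper_width: 0.0272
gripper_force: 50.0
```

Run:
```python
from h import *
s=get_state();print({k:np.round(s[k],4) for k in ("tcp_pos","eef_rot","gripper_width","contact_force","moment","joints","joint_torque")})
c=capture("top");W=cloud(c);cv2.imwrite("pics/t3.png",cv2.resize(c["frame"][100:300,200:460,::-1],None,fx=3,fy=3))
c2=capture("scene");cv2.imwrite("pics/s3.png",cv2.resize(c2["frame"][140:290,180:380,::-1],None,fx=4,fy=4))
w=W.reshape(-1,3);w=w[~np.isnan(w[:,0])]
j=(w[:,0]>.44)&(w[:,0]<.7)&(abs(w[:,1]+.02)<.16)&(w[:,2]>.174)&(w[:,2]<.186)
print(cv2.minAreaRect(w[j][:,:2].astype(np.float32)))
```

```text
{'tcp_pos': array([ 0.421 , -0.0102,  0.0767]), 'eef_rot': array([179.9005,  -0.1978,  -3.5858]), 'gripper_width': np.float64(0.0272), 'contact_force': array([  2.8905, -13.3688,  22.3213]), 'moment': array([-5.224 , -0.8868,  0.0973]), 'joints': array([ 25.8769,   7.6873, -43.2229,   0.2925, -38.9669,  60.3099]), 'joint_torque': array([  5.4922, -22.8319,  16.448 ,  -0.6436,   1.4269,   0.0331])}
((0.5187029838562012, -0.018113762140274048), (0.25306054949760437, 0.04983700066804886), 85.19725036621094)
```

View pics/t3.png

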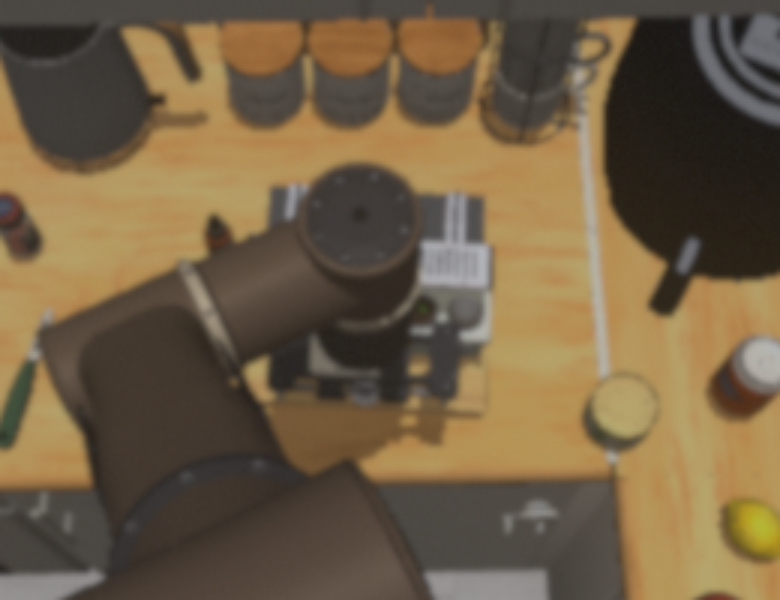

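View pics/s3.png

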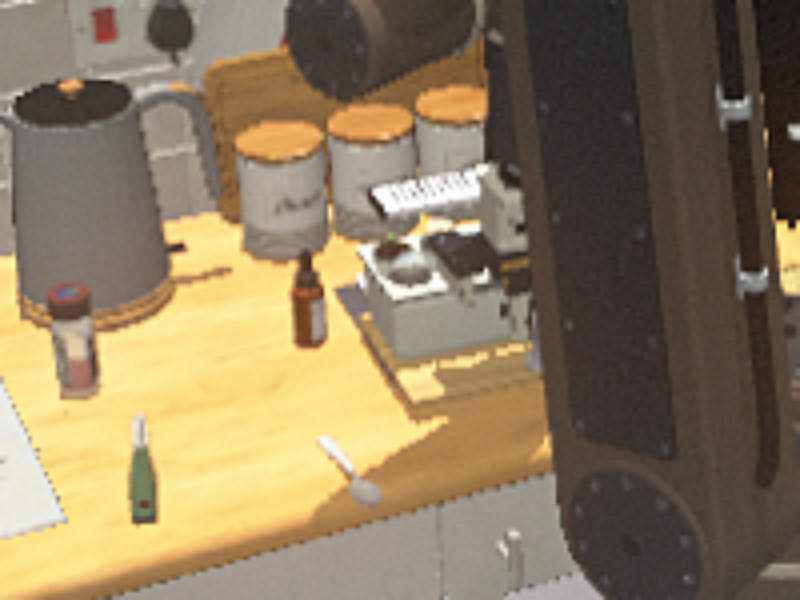

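Backing off eased the force, and the bar hasn't moved beyond about 80 mm. I'll let go, rise, and check whether the board is blocked or at its stop.

Request:
apply_moves --pt "0.8 0 0 0 0 0 0" --pt "0.8 0 0 0 0 0 0" --pt "0.8 0 0 0 0 0 0" --pt "0.8 0 0 0 0 0 0" --pt "0.8 0 0 0 0 0 0" --pt "0.8 0 0 0 0 0 0" --pt "0.8 0 0 -0.01 0 0 0" --pt "0.8 0 0 -0.03 0 0 0" --pt "0.8 0 0 -0.03 0 0 0" --pt "0.8 0 0 -0.03 0 0 0" --pt "0.8 0 0 -0.03 0 0 0" --pt "0.8 0 0 -0.03 0 0 0" --pt "0.8 0 0 0 0 0 0"

```text
time_s: 9.1
tcp_pos: [0.4212, -0.0085, 0.2402]
eef_rot: [-179.8, -0.5, -3.6]
contact_force: [1.4, 0.8, 0.5]
gripper_width: 0.0703
gripper_force: 0.0
```

Run:
```python
from h import *
s=get_state();print({k:np.round(s[k],4) for k in ("tcp_pos","eef_rot","gripper_width","contact_force","moment","joints","joint_torque")})
c=capture("wrist");W=cloud(c);np.savez("w4.npz",W=W,f=c["frame"]);cv2.imwrite("pics/w4.png",c["frame"][...,::-1])
w=W.reshape(-1,3);w=w[~np.isnan(w[:,0])]
def st(t,m):
    if m.sum()>5: print(t,m.sum(),w[m].mean(0).round(4),w[m].min(0).round(4),w[m].max(0).round(4),cv2.minAreaRect(w[m][:,:2].astype(np.float32)))
st("knob",(w[:,2]>.076)&(w[:,2]<.083)&(w[:,0]>.37)&(w[:,0]<.45)&(abs(w[:,1]+.01)<.025))
st("bar",(w[:,0]>.44)&(w[:,0]<.65)&(w[:,2]>.174)&(w[:,2]<.186)&(abs(w[:,1]+.02)<.16))
st("board",(w[:,0]>.34)&(w[:,0]<.47)&(w[:,2]>.02)&(w[:,2]<.032)&(abs(w[:,1]+.01)<.16))
```

```text
{'tcp_pos': array([ 0.4212, -0.0085,  0.2402]), 'eef_rot': array([-179.8446,   -0.4967,   -3.6388]), 'gripper_width': np.float64(0.0703), 'contact_force': array([1.4463, 0.8259, 0.4644]), 'moment': array([ 0.0089, -0.2644, -0.0345]), 'joints': array([ 26.0241,  -4.4778, -29.9927,   0.1233, -63.9766,  60.2841]), 'joint_torque': array([-1.76900e-01, -2.25966e+01,  2.76543e+01,  6.11290e+00,
       -1.48430e+00, -7.00000e-04])}
knob 711 [ 0.4251 -0.0098  0.0779] [ 0.4117 -0.023   0.076 ] [0.4385 0.0035 0.0802] ((0.42499279975891113, -0.00992184691131115), (0.026480043306946754, 0.02622394450008869), 47.549598693847656)
bar 35451 [ 0.5179 -0.016   0.1789] [ 0.4863 -0.1454  0.174 ] [0.5522 0.1117 0.186 ] ((0.5194506049156189, -0.01675349473953247), (0.2553407847881317, 0.050428472459316254), 85.95612335205078)
board 11558 [ 0.4336 -0.0108  0.0251] [ 0.3997 -0.1471  0.0208] [0.4655 0.1262 0.0303] ((0.4322042763233185, -0.010404631495475769), (0.2708687484264374, 0.049549128860235214), 85.9085693359375)
```

View pics/w4.png

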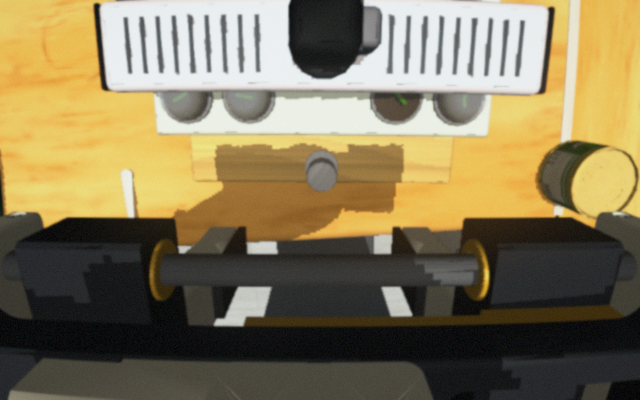

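Run:
```python
from h import *
d0=np.load("top0.npz")
c=capture("top");W=cloud(c);f=c["frame"]
for nm,WW,F in(("start",d0["W"],d0["f"]),("now",W,f)):
    for y in (.08,.05,-.11,-.07):
        m=(abs(WW[...,1]-y)<.004)&(WW[...,0]>.36)&(WW[...,0]<.76)
        o=np.argsort(WW[m][:,0]);print(nm,y,[(round(float(p[0]),3),round(float(p[2]),3),int(q.max()),int(q.min())) for p,q in zip(WW[m][o][::2],F[m][o][::2]) if p[2]<.06])
cv2.imwrite("pics/t5.png",cv2.resize(np.vstack([d0["f"][130:230,250:400,::-1],f[130:230,250:400,::-1]]),None,fx=3,fy=3,interpolation=2))
```

```text
start 0.08 [(0.361, 0.005, 163, 78), (0.366, -0.001, 163, 77), (0.368, 0.002, 162, 78), (0.369, 0.0, 163, 79), (0.372, 0.002, 163, 79), (0.374, -0.005, 163, 79), (0.375, 0.004, 163, 80), (0.378, 0.004, 162, 78), (0.379, -0.0, 163, 79), (0.382, 0.004, 163, 79), (0.386, 0.001, 163, 80), (0.389, 0.004, 163, 81), (0.39, -0.002, 164, 81), (0.393, 0.0, 163, 81), (0.396, 0.003, 163, 82), (0.398, -0.004, 163, 83), (0.399, 0.003, 163, 82), (0.402, 0.004, 163, 83), (0.404, 0.0, 163, 83), (0.407, -0.0, 163, 83), (0.409, 0.006, 163, 81), (0.41, 0.003, 162, 80), (0.414, 0.0, 162, 78), (0.416, 0.004, 163, 78), (0.417, 0.002, 163, 78), (0.421, -0.001, 163, 79), (0.423, 0.006, 163, 79), (0.426, -0.003, 163, 80), (0.427, 0.003, 163, 79), (0.432, 0.001, 164, 79), (0.433, -0.003, 163, 79), (0.434, 0.003, 164, 77), (0.437, 0.006, 164, 79), (0.438, 0.002, 163, 77), (0.441, 0.004, 163, 78), (0.445, 0.004, 163, 79), (0.447, -0.003, 162, 78), (0.451, -0.003, 163, 78), (0.452, 0.003, 164, 78), (0.455, 0.004, 163, 78), (0.457, -0.001, 163, 78), (0.46, 0.002, 163, 79), (0.461, -0.001, 163, 79), (0.465, -0.003,
[... 11003 characters left out ...]
 51), (0.387, 0.0, 113, 50), (0.387, -0.001, 114, 52), (0.39, 0.002, 114, 51), (0.393, 0.002, 116, 52), (0.396, 0.004, 117, 54), (0.401, -0.001, 117, 54), (0.403, 0.028, 108, 56), (0.407, 0.028, 112, 61), (0.407, 0.002, 109, 53), (0.409, -0.003, 110, 53), (0.413, 0.029, 114, 62), (0.415, 0.023, 115, 62), (0.42, 0.029, 110, 61), (0.42, 0.028, 110, 60), (0.423, 0.03, 111, 61), (0.429, 0.024, 112, 61), (0.431, 0.028, 111, 60), (0.438, 0.027, 134, 74), (0.44, 0.033, 158, 88), (0.444, 0.031, 176, 99), (0.446, 0.025, 176, 98), (0.448, 0.03, 180, 100), (0.449, 0.026, 180, 99), (0.453, 0.024, 172, 93), (0.457, 0.025, 149, 81), (0.458, 0.031, 129, 71), (0.46, 0.026, 128, 70), (0.463, 0.028, 114, 63)]
```

View pics/t5.png

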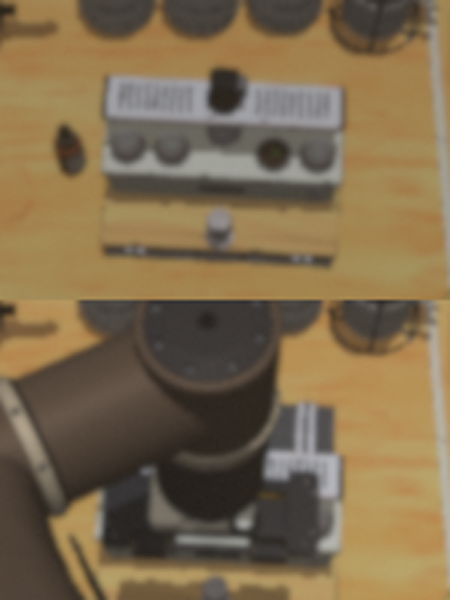

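Run:
```python
from h import *
d=np.load("w4.npz");W=d["W"]
t=np.array([.4212,-.0085,.2402]);a=np.radians(-3.7);R=np.array([[np.cos(a),np.sin(a),0],[-np.sin(a),np.cos(a),0],[0,0,1]])
L=(W-t)@R.T*1000   # board axes, mm rel TCP
print("gripper (x,y,z rel TCP)")
for c in (20,80,160,220,320,430,500,560,620):
    print(c,[(r,*L[r,c].round().astype(int)) for r in range(200,400,22) if np.isfinite(L[r,c,0])])
k=np.array([.425,-.0098,0]);B=(W-k)@R.T*1000
m=(B[...,2]>100)&(B[...,2]<150)&(B[...,0]>20)&(B[...,0]<90)
b=B[m]
for z0 in (100,108,114,120,126,132):
    q=b[(b[:,2]>=z0)&(b[:,2]<z0+6)]
    if len(q): print("planter z",z0,len(q),"x from knob 2/50/98%",np.percentile(q[:,0],[2,50,98]).round(1),"y",np.percentile(q[:,1],[1,99]).round())
```

```text
gripper (x,y,z rel TCP)
20 [(200, np.int64(-41), np.int64(358), np.int64(-240)), (222, np.int64(37), np.int64(81), np.int64(55)), (244, np.int64(37), np.int64(69), np.int64(69)), (266, np.int64(31), np.int64(70), np.int64(69)), (288, np.int64(20), np.int64(81), np.int64(60)), (310, np.int64(14), np.int64(82), np.int64(61)), (332, np.int64(24), np.int64(60), np.int64(83)), (354, np.int64(25), np.int64(54), np.int64(90)), (376, np.int64(19), np.int64(57), np.int64(89)), (398, np.int64(23), np.int64(48), np.int64(98))]
80 [(200, np.int64(-41), np.int64(281), np.int64(-242)), (222, np.int64(38), np.int64(63), np.int64(55)), (244, np.int64(38), np.int64(53), np.int64(70)), (266, np.int64(33), np.int64(53), np.int64(71)), (288, np.int64(27), np.int64(55), np.int64(70)), (310, np.int64(21), np.int64(56), np.int64(70)), (332, np.int64(24), np.int64(47), np.int64(82)), (354, np.int64(24), np.int64(43), np.int64(88)), (376, np.int64(24), np.int64(40), np.int64(93)), (398, np.int64(24), np.int64(38), np.int64(97))]
160 [(200, np.int64(-40), np.int64(182), np.int64(-240)), (222, np.int64(38), np
[... 3126 characters left out ...]
64(29), np.int64(-75), np.int64(63)), (288, np.int64(21), np.int64(-80), np.int64(60)), (310, np.int64(16), np.int64(-79), np.int64(63)), (332, np.int64(24), np.int64(-60), np.int64(83)), (354, np.int64(23), np.int64(-56), np.int64(88)), (376, np.int64(19), np.int64(-56), np.int64(89)), (398, np.int64(5), np.int64(-67), np.int64(81))]
planter z 100 8667 x from knob 2/50/98% [39.3 49.5 70.4] y [-130.  129.]
planter z 108 1533 x from knob 2/50/98% [48.9 60.3 70.6] y [-105.  108.]
planter z 114 427 x from knob 2/50/98% [51.  59.4 71.1] y [-108.  107.]
planter z 120 1252 x from knob 2/50/98% [52.8 60.  70.7] y [-118.  116.]
planter z 126 1623 x from knob 2/50/98% [57.6 65.  70.7] y [-114.  113.]
```

Geometry shows no collision between the gripper body and the planter. I'll regrip centred, null the side force, and pull in small readings.

Request:
apply_moves --pt "0.7 0.005 0.0005 0.01 0 0 0" --pt "0.7 0 0 0.035 0 0 0" --pt "0.7 0 0 0.035 0 0 0" --pt "0.7 0 0 0.035 0 0 0" --pt "0.7 0 0 0.035 0 0 0" --pt "0.7 0 0 0.014 0 0 0" --pt "0.7 0 0 0 0 0 0" --pt "0.1 0 0 0 0 0 0" --pt "0.1 0 0 0 0 0 0" --pt "0.1 0 0 0 0 0 0" --pt "0.1 0 0 0 0 0 0" --pt "0.1 0 0 0 0 0 0" --pt "0.1 0 0 0 0 0 0" --pt "0.1 0 0 0 0 0 0" --pt "0.1 0 0 0 0 0 0" --newtons 35

```text
time_s: 10.45
tcp_pos: [0.4236, -0.0105, 0.0713]
eef_rot: [180.0, -0.0, -3.7]
contact_force: [-0.9, -5.3, 6.7]
gripper_width: 0.0272
gripper_force: 35.0
```

Run:
```python
from h import *
s=get_state();print({k:np.round(s[k],4) for k in ("tcp_pos","eef_rot","gripper_width","contact_force","moment","joints","joint_torque")})
```

```text
{'tcp_pos': array([ 0.4236, -0.0105,  0.0713]), 'eef_rot': array([ 1.799724e+02, -4.410000e-02, -3.673500e+00]), 'gripper_width': np.float64(0.0272), 'contact_force': array([-0.9341, -5.2591,  6.6696]), 'moment': array([-1.7811,  0.1199,  0.1132]), 'joints': array([ 25.5338,   8.5669, -43.0662,   0.0734, -38.3419,  60.735 ]), 'joint_torque': array([  1.9998, -29.653 ,  19.375 ,   3.132 ,   0.972 ,  -0.1114])}
```

Request:
apply_moves --pt "0.1 -0.002 0.0005 0 0 0 0" --pt "0.1 -0.002 0 0 0 0 0" --pt "0.1 0 0 0 0 0 0"

```text
time_s: 10.7
tcp_pos: [0.4216, -0.0103, 0.0714]
eef_rot: [-180.0, -0.3, -3.6]
contact_force: [9.3, -9.2, -6.3]
gripper_width: 0.0271
gripper_force: 35.0
```

Request:
apply_moves --pt "0.1 -0.002 0 0 0 0 0" --pt "0.1 0 0 0 0 0 0"

```text
time_s: 10.87
tcp_pos: [0.4214, -0.0102, 0.0714]
eef_rot: [-180.0, -0.4, -3.6]
contact_force: [21.7, -16.1, -17.7]
gripper_width: 0.0274
gripper_force: 35.0
```

Request:
apply_moves --pt "0.1 -0.002 0 0 0 0 0" --pt "0.1 0 0 0 0 0 0"

```text
time_s: 11.03
tcp_pos: [0.4208, -0.0102, 0.0716]
eef_rot: [-180.0, -0.5, -3.5]
contact_force: [27.2, -22.6, -24.1]
gripper_width: 0.0272
gripper_force: 35.0
```

Run:
```python
from h import *
s=get_state();print({k:np.round(s[k],4) for k in ("tcp_pos","eef_rot","gripper_width","contact_force","moment","joints","joint_torque")})
c=capture("top");W=cloud(c);w=W.reshape(-1,3);w=w[~np.isnan(w[:,0])]
j=(w[:,0]>.44)&(w[:,0]<.7)&(abs(w[:,1]+.02)<.16)&(w[:,2]>.174)&(w[:,2]<.186)
print(cv2.minAreaRect(w[j][:,:2].astype(np.float32)))
```

```text
{'tcp_pos': array([ 0.4208, -0.0102,  0.0716]), 'eef_rot': array([-179.9674,   -0.5452,   -3.5426]), 'gripper_width': np.float64(0.0272), 'contact_force': array([ 27.2023, -22.6416, -24.0964]), 'moment': array([-8.0863, -9.9702,  0.0816]), 'joints': array([ 25.9542,   7.9903, -43.8912,   0.3932, -37.6285,  60.193 ]), 'joint_torque': array([  9.0707, -38.1079,  15.2273,  -2.0536,  -5.233 ,  -0.201 ])}
((0.5139785408973694, -0.018120527267456055), (0.2518842816352844, 0.05033506080508232), 86.72115325927734)
```

Run:
```python
from h import *
a=np.radians(-3.8);R=np.array([[np.cos(a),np.sin(a),0],[-np.sin(a),np.cos(a),0],[0,0,1]]);k=np.array([.4245,-.0098,0])
for n in("top","scene","wrist"):
    c=capture(n);W=cloud(c);np.savez(n+"6.npz",W=W,f=c["frame"]);B=((W-k)@R.T*1000).reshape(-1,3);B=B[np.isfinite(B[:,0])]
    B=B[(abs(B[:,1])<150)&(B[:,0]>-80)&(B[:,0]<160)]
    for z in range(120,700,40):
        q=B[(B[:,2]>=z)&(B[:,2]<z+40)]
        if len(q)>15: print(n,z,len(q),"x",np.percentile(q[:,0],[1,50,99]).round(),"y",np.percentile(q[:,1],[1,99]).round())
# wrist-camera view of the lamp grip/camera height
d=np.load("top0.npz")["W"];B=(d-np.array([.5035,-.0155,0]))@R.T*1000
for nm,lo,hi in(("basefront strip z3-20",3,20),("board top",23,33)):
    m=(B[...,2]>lo)&(B[...,2]<hi)&(B[...,0]<20)&(B[...,0]>-60)&(abs(B[...,1])<140);print(nm,np.percentile(B[m][:,0],[1,5,50]).round(1),m.sum())
T=np.load("top6.npz")["W"];B=(T-k)@R.T*1000
m=(B[...,2]>8)&(B[...,2]<24)&(B[...,0]>150)&(B[...,0]<320)&(abs(B[...,1])<140);print("base rear now",np.percentile(B[m][:,0],[1,50,99]).round(1),np.percentile(B[m][:,1],[1,99]).round(1),m.sum())
```

```text
top 120 466 x [-45. -30.  75.] y [-117.   91.]
top 160 790 x [-44.  25. 114.] y [-128.   95.]
top 200 91 x [-45. -39. -11.] y [-14.  48.]
top 240 105 x [-53. -46. -14.] y [-46.  40.]
top 280 140 x [-53. -48. -18.] y [-45.  36.]
top 320 115 x [-53. -49. -22.] y [-44.  28.]
top 360 134 x [-59. -52.  -1.] y [-52.  16.]
top 400 153 x [-78. -53. -21.] y [-47.  31.]
top 440 1325 x [-79. -55.  -4.] y [-44. 147.]
top 480 1387 x [-77. -15.  36.] y [-46. 124.]
top 520 63 x [147. 154. 159.] y [-109.    7.]
top 560 95 x [147. 156. 160.] y [-109.   10.]
top 600 108 x [149. 155. 160.] y [-109.    9.]
top 640 113 x [149. 153. 160.] y [-109.    9.]
top 680 139 x [147. 154. 160.] y [-109.   10.]
scene 120 332 x [-51. -26. 122.] y [ 24. 116.]
scene 160 368 x [-44.  69. 112.] y [ 11. 127.]
scene 200 113 x [-49. -12.  95.] y [14. 51.]
scene 240 62 x [-39. -25.   3.] y [34. 47.]
scene 280 55 x [-37. -20.  -1.] y [36. 47.]
scene 320 44 x [-32. -19.  -3.] y [39. 47.]
scene 560 24 x [140. 149. 157.] y [ 1. 11.]
wrist 120 84839 x [-7. 23. 71.] y [-81.  81.]
wrist 160 23133 x [13. 20. 22.] y [-58.  59.]
basefront strip z3-20 [-59.6 -57.7 -25.5] 462
board top [-19.5 -18.2  -1.4] 752
base rear now [189.7 229.  309. ] [-130.   126.2] 246
```

The board is on a hard stop (no movement at 27–50 N). Its rear edge now sits 104 mm ahead of the base's rear edge, so this is the full 0.105 position; it simply started about 25 mm out. Next I'll ease off, release, rise, and tilt the tool 12° so the wrist clears the cupboards.

Request:
apply_moves --pt "0.1 0.004 0 0 0 0 0" --pt "0.7 0 0 0 0 0 0" --pt "0.7 0 0 0 0 0 0" --pt "0.7 0 0 0 0 0 0" --pt "0.7 0 0 0 0 0 0" --pt "0.7 0 0 0 0 0 0" --pt "0.7 0 0 -0.01 0 0 0" --pt "0.7 0 0 -0.03 0 0 0" --pt "0.7 0 0 -0.035 0 0 0" --pt "0.7 0 0 -0.035 0 0 0" --pt "0.7 0 0 -0.035 0 0 0" --pt "0.7 0 0 -0.035 0 0 0" --pt "0.7 0 0 -0.035 0 0 0" --pt "0.7 0 0 0 0 0.0667 0" --pt "0.7 0 0 0 0 0.0667 0" --pt "0.7 0 0 0 0 0 0" --pt "0.7 0 0 0 0 0 0"

```text
time_s: 12.65
tcp_pos: [0.4174, -0.0107, 0.2853]
eef_rot: [-180.0, -12.1, -3.6]
contact_force: [0.1, 0.8, 0.7]
gripper_width: 0.0615
gripper_force: 0.0
```

Run:
```python
from h import *
s=get_state();print({k:np.round(s[k],4) for k in ("tcp_pos","eef_rot","gripper_width","contact_force")})
c=capture("wrist");W=cloud(c);f=c["frame"]
m0=np.isfinite(W[...,0]);w=W[m0];f=f[m0].astype(int)
def st(t,m):
    if m.sum()>5: print(t,m.sum(),w[m].mean(0).round(4),w[m].min(0).round(4),w[m].max(0).round(4),cv2.minAreaRect(w[m][:,:2].astype(np.float32)))
st("knob",(w[:,2]>.076)&(w[:,2]<.083)&(w[:,0]>.37)&(w[:,0]<.45)&(abs(w[:,1]+.01)<.025))
st("bar",(w[:,0]>.44)&(w[:,0]<.65)&(w[:,2]>.174)&(w[:,2]<.186)&(abs(w[:,1]+.02)<.16))
g=(w[:,0]>.48)&(w[:,0]<.56)&(w[:,2]>.195)&(w[:,2]<.245)&(abs(w[:,1]+.016)<.05)
st("grip+button",g);st("griptop",g&(w[:,2]>.23)&(f.max(1)<60));st("button",g&(f.min(1)>75))
```

```text
{'tcp_pos': array([ 0.4174, -0.0107,  0.2853]), 'eef_rot': array([-179.9596,  -12.0529,   -3.6028]), 'gripper_width': np.float64(0.0615), 'contact_force': array([0.146 , 0.7537, 0.7097])}
knob 530 [ 0.4233 -0.0096  0.0779] [ 0.4096 -0.0229  0.076 ] [0.4364 0.0037 0.0803] ((0.4235970079898834, -0.009474918246269226), (0.026457445695996284, 0.02619926445186138), 74.47164916992188)
bar 19795 [ 0.5158 -0.016   0.1789] [ 0.4849 -0.1446  0.174 ] [0.5512 0.1113 0.186 ] ((0.5179516673088074, -0.016579553484916687), (0.25467056035995483, 0.05062546953558922), 85.9688491821289)
grip+button 3154 [ 0.5142 -0.0194  0.2282] [ 0.5039 -0.0411  0.195 ] [ 0.5302 -0.0009  0.2365] ((0.5166482329368591, -0.02093479409813881), (0.03956130892038345, 0.025384092703461647), 86.27718353271484)
griptop 1981 [ 0.5166 -0.0165  0.2334] [ 0.5048 -0.0308  0.23  ] [ 0.5302 -0.0021  0.2365] ((0.5172850489616394, -0.016771014779806137), (0.02839578501880169, 0.024653831496834755), 86.27718353271484)
button 447 [ 0.516  -0.0328  0.2243] [ 0.5076 -0.0411  0.2014] [ 0.5264 -0.001   0.2313] ((0.517876923084259, -0.021013347432017326), (0.03955605998635292, 0.018486985936760902), 86.22950744628906)
```

Request:
apply_moves --pt "0.75 0.0245 0 0.0052 0 0 0" --pt "0.75 0.0245 0 0.0052 0 0 0" --pt "0.75 0.0245 0 0.0052 0 0 0" --pt "0.75 0.0245 0 0.0052 0 0 0" --pt "0.75 0 0 0 0 0 0" --pt "0.75 0 0 0 0 0 0" --pt "0.75 -0.0038 0 0.0179 0 0 0" --pt "0.75 -0.0038 0 0.0179 0 0 0" --pt "0.75 -0.0038 0 0.0179 0 0 0" --pt "0.75 -0.0038 0 0.0179 0 0 0" --pt "0.75 0 0 0 0 0 0" --pt "0.75 0 0 0 0 0 0"

```text
time_s: 13.7
tcp_pos: [0.519, -0.0169, 0.2121]
eef_rot: [179.9, -11.9, -3.7]
contact_force: [0.4, 0.5, 1.0]
gripper_width: 0.0657
gripper_force: 0.0
```

Well placed. Closing on the grip and button.

Request:
apply_moves --pt "0.1 0 0 0 0 0 0" --pt "0.1 0 0 0 0 0 0" --pt "0.1 0 0 0 0 0 0" --pt "0.1 0 0 0 0 0 0" --pt "0.1 0 0 0 0 0 0" --pt "0.1 0 0 0 0 0 0" --pt "0.1 0 0 0 0 0 0" --pt "0.1 0 0 0 0 0 0" --pt "0.1 0 0 0 0 0 0" --pt "0.1 0 0 0 0 0 0" --newtons 35

```text
time_s: 14.53
tcp_pos: [0.5197, -0.0178, 0.2134]
eef_rot: [179.9, -12.1, -3.7]
contact_force: [0.7, -8.3, 4.9]
gripper_width: 0.031
gripper_force: 35.0
```

Request:
apply_moves --pt "0.1 0.001 0.0007 -0.0049 0 0 0" --pt "0.1 0.0017 0 -0.0078 0 0 0" --pt "0.1 0.0017 0 -0.0078 0 0 0" --pt "0.1 0.0017 0 -0.0078 0 0 0" --pt "0.1 0.0017 0 -0.0078 0 0 0" --pt "0.1 0 0 0 0 0 0"

```text
time_s: 15.03
tcp_pos: [0.5193, -0.0178, 0.2501]
eef_rot: [180.0, -12.0, -3.7]
contact_force: [1.9, -4.8, -3.7]
gripper_width: 0.0311
gripper_force: 35.0
```

Request:
apply_moves --pt "0.1 0.0017 0 -0.0078 0 0 0" --pt "0.1 0.0017 0 -0.0078 0 0 0" --pt "0.1 0.0017 0 -0.0078 0 0 0" --pt "0.1 0.0017 0 -0.0078 0 0 0" --pt "0.1 0.0017 0 -0.0078 0 0 0" --pt "0.1 0.0017 0 -0.0078 0 0 0" --pt "0.1 0.0017 0 -0.0078 0 0 0" --pt "0.1 0.0017 0 -0.0078 0 0 0" --pt "0.1 0 0 0 0 0 0"

```text
time_s: 15.78
tcp_pos: [0.5194, -0.0178, 0.3144]
eef_rot: [180.0, -12.0, -3.7]
contact_force: [-0.4, -6.2, -4.6]
gripper_width: 0.0314
gripper_force: 35.0
```

Lifted about 101 mm. I'll creep up to the end stop.

Request:
apply_moves --pt "0.1 0.0008 0 -0.0039 0 0 0" --pt "0.1 0.0006 0 -0.0029 0 0 0" --pt "0.1 0.0004 0 -0.002 0 0 0" --pt "0.1 0 0 0 0 0 0"

```text
time_s: 16.12
tcp_pos: [0.5194, -0.0178, 0.3225]
eef_rot: [180.0, -12.0, -3.7]
contact_force: [-0.4, -4.8, -3.5]
gripper_width: 0.0312
gripper_force: 35.0
```

Request:
apply_moves --pt "0.1 0.0004 0 -0.0015 0 0 0" --pt "0.1 0.0003 0 -0.0015 0 0 0" --pt "0.1 0 0 0 0 0 0"

```text
time_s: 16.37
tcp_pos: [0.5192, -0.0178, 0.3236]
eef_rot: [180.0, -11.9, -3.7]
contact_force: [4.9, -6.1, -12.4]
gripper_width: 0.0309
gripper_force: 35.0
```

Request:
apply_moves --pt "0.1 0 0 0 0 0 0" --pt "0.1 0 0 0 0 0 0" --pt "0.1 0 0 0 0 0 0" --pt "0.1 0 0 0 0 0 0"

```text
time_s: 16.7
tcp_pos: [0.5192, -0.0178, 0.3235]
eef_rot: [180.0, -11.9, -3.7]
contact_force: [5.5, -6.4, -12.9]
gripper_width: 0.0312
gripper_force: 35.0
```

Run:
```python
from h import *
s=get_state();print({k:np.round(s[k],4) for k in ("tcp_pos","gripper_width","contact_force","gripper_force","time_s")})
for n in("top","scene"):
    c=capture(n);W=cloud(c);cv2.imwrite(f"pics/{n}9.png",c["frame"][...,::-1]);w=W[np.isfinite(W[...,0])]
    def st(t,m):
        if m.sum()>5: print(n,t,m.sum(),w[m].mean(0).round(4),cv2.minAreaRect(w[m][:,:2].astype(np.float32)))
    b=(w[:,0]>.46)&(w[:,0]<.57)&(w[:,2]>.27)&(w[:,2]<.31)&(abs(w[:,1]+.016)>.07)&(abs(w[:,1]+.016)<.14)
    st("bar",b)
    if b.sum(): print(np.percentile(w[b][:,2],[10,50,90]).round(4))
    st("knob",(w[:,2]>.07)&(w[:,2]<.085)&(w[:,0]>.39)&(w[:,0]<.45)&(abs(w[:,1]+.01)<.02))
    st("board",(w[:,2]>.02)&(w[:,2]<.033)&(w[:,0]>.38)&(w[:,0]<.45)&(abs(w[:,1]+.01)<.15))
```

```text
{'tcp_pos': array([ 0.5192, -0.0178,  0.3235]), 'gripper_width': np.float64(0.0312), 'contact_force': array([  5.5383,  -6.395 , -12.859 ]), 'gripper_force': np.float64(34.9871), 'time_s': np.float64(16.7)}
top bar 392 [ 0.5051 -0.029   0.2906] ((0.5098605155944824, -0.016450360417366028), (0.25348183512687683, 0.048576612025499344), 88.37137603759766)
[0.2869 0.2908 0.2939]
top knob 52 [ 0.4198 -0.0106  0.0798] ((0.4199606776237488, -0.010463932529091835), (0.022669073194265366, 0.02466779574751854), 89.02705383300781)
top board 875 [ 0.4254 -0.0341  0.0271] ((0.4289902150630951, -0.014906272292137146), (0.26256388425827026, 0.053657229989767075), 86.98389434814453)
scene bar 162 [0.5133 0.0585 0.2845] ((0.5090025067329407, 0.0019544661045074463), (0.22196558117866516, 0.060107577592134476), 84.10649108886719)
[0.2777 0.2858 0.2889]
scene knob 28 [ 0.4162 -0.0087  0.0751] ((0.4184371531009674, -0.009122692048549652), (0.023015514016151428, 0.03251299262046814), 71.11634063720703)
scene board 239 [0.425  0.0457 0.0242] ((0.425779789686203, 0.04333219677209854), (0.16698309779167175, 0.05346664413809776), 85.75749206542969)
```

View pics/scene9.png

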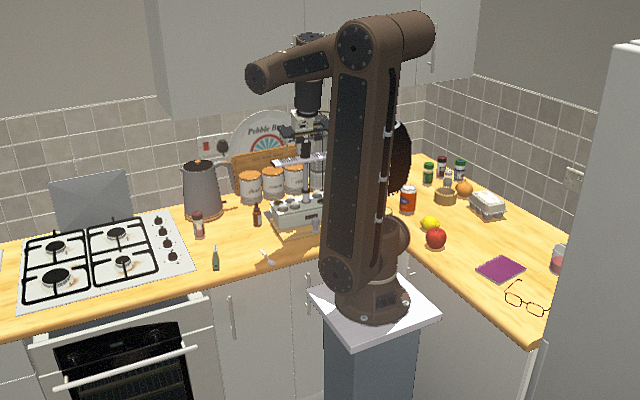

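The scene view shows the gripper holding the raised lamp near (300,135), the board out at about (300,215), and the bystanders where they were. The bar top is at 0.290, so the lamp is up the full 110 mm. Handing in.

```bash
python3 -c "
from plant import close_job
print(close_job())"
```

```text
the job is handed in; nothing more can be done
None
```

I handed the job in with the board out against a hard stop and the lamp held by its grip at the second stop, about 110 mm up, with the button pressed. The board moved only about 80 mm of the stated 105: I judged it fully out because 50 N would not move it and its rear edge measured 104 mm ahead of its base, but I couldn't read the joint, and that pull and an earlier 20 N one had slipped on the knob.

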